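# Second carton layer in the packing jig

### The job

Lay the second layer of the stack in the packing jig with the two loose green-labelled cartons: flat on the first layer but crosswise to it, so that the layers interlock, both held between the sprung orange guide and the end fence. Push them up tight, the first against the far fence and the second against the first, with no gaps. Do not ram the cartons into the jig, do not shift the first layer, and leave the sleeves and the ratchet alone.

Things in the scene. Friction and masses are not known exactly. Their poses are not given: they have to be found in the camera images.
- carton_a: cardboard carton with a paper tape band lengthwise and a green-striped white label, 138 x 66 x 45 mm (its x, y, z), rigid, about 0.25 kg, lying flat on the bench. Origin: centre of its underside; x along its length, z up. It may go in either place of the second layer, either end first
- carton_b: cardboard carton with a paper tape band lengthwise and a green-striped white label, 138 x 66 x 45 mm (its x, y, z), rigid, about 0.25 kg, lying flat on the bench. Origin: centre of its underside; x along its length, z up. It may go in either place of the second layer, either end first
- base_1: carton of the first layer, same size (138 x 66 x 45 mm) but with a blue-striped label, loose, lying flat on the jig's deck with its length along the jig's x, underside 20 mm and top 65 mm above the bench. Origin: centre of its underside. Centre 36 mm to +y of the jig's centre line; its far end touches the far fence, its outer side the end fence
- base_2: carton of the first layer, same size (138 x 66 x 45 mm) but with a blue-striped label, loose, lying flat on the jig's deck with its length along the jig's x, underside 20 mm and top 65 mm above the bench. Origin: centre of its underside. Centre 36 mm to -y of the jig's centre line; its far end touches the far fence. A 6 mm gap lies between the two
- jig: fixed bench packing jig: plywood deck 20 mm thick, an L of two upright aluminium plates (far fence on +x, end fence on +y), open on -x, the orange sprung guide on -y with a grey block behind it (x -25 to 25, y -132 to -108 mm, up to 98 mm high). Origin: bench level under the middle of the stack; z up
- far_fence (a point): middle of the far fence's inner face, 89 mm above the bench, at jig (69, 0) mm. The plate is 8 mm thick, spans jig y -75 to 75 mm, top 112 mm above the bench
- end_fence (a point): middle of the end fence's inner face, 77 mm above the bench, at jig (0, 69) mm. The plate is 8 mm thick, spans jig x -69 to 69 mm, top only 88 mm above the bench
- place_far (a point): where the underside centre of one second-layer carton belongs: jig (36, 0), 65 mm above the bench, its length along jig y, side tight on the far fence, end on the end fence. A gripping finger does not fit on the fence side: set the carton down with a gap (stable up to about 30 mm short of its place), let go, then push it along jig +x until it stops
- place_near (a point): where the underside centre of the other second-layer carton belongs: jig (-30, 0), 65 mm above the bench, its length along jig y, tight against the first. Again set it down with a gap for the finger (stable up to about 30 mm short), then push along jig +x until it stops; friction resists the push with up to about 10 N before that
- guide (a joint): sprung guide: orange upright plate 150 mm long (jig x -83 to 67), 8 mm thick, 68 to 110 mm above the bench. Slides to jig -y when pushed: 0 at rest, hard stop at 0.020 m; 3 N at 0 plus 0.1 N per mm. At rest it stands 8 mm into the layer's space (130 mm free between it and the end fence); with a carton in place it reads about 0.008
- guide_face (a point): middle of the guide's inner face, 89 mm above the bench; at rest at jig (0, -61) mm. A carton cannot be lowered straight in: with its underside 88 to 110 mm above the bench (over the end fence, below the guide's top) press its end on this face, push the guide back 10 mm or more, lower the carton behind the end fence and let it come back against that fence
- sleeve_1: bystander: bare steel sleeve standing upright, diameter 45, height 74 mm. Origin: centre of its underside
- sleeve_2: bystander: bare steel sleeve standing upright, diameter 45, height 74 mm. Origin: centre of its underside
- ratchet: bystander: red-handled ratchet about 200 mm long and 14 mm high lying flat. Origin: on its underside, where handle and shank meet; x towards the head

How it is judged:
By the outcome, as a careful person would: the job done as asked, in the order asked, and still so for the second after the job is handed in, with the robot touching nothing.
It also fails if it takes over 72 s, if anything falls off the work surface, if the arm or the gripper's body presses on something with over 40 N, if the wrist force passes 120 N, or if a joint passes its speed limit or range.

### The arm

A 6-joint arm with a two-finger parallel gripper is mounted at the origin on the work surface. World frame = base frame: x ahead of the robot, y to its left, z up, the work surface at z = 0. Lengths are in m, angles in rad, forces in N, time in s.
With the tool pointing down it reaches from about 0.35 to 0.775 m from the base axis. Payload 7.3 kg.
Tool frame: the origin (TCP) lies midway between the tips of the shut fingers; the grasp point (between the pads) lies 19 mm behind it; z points along the fingers, y is the line along which they close (so a half turn about z gives the same grasp; the last joint's range is limited). The gripper opens to 92 mm and grips with 3 to 60 N. Pads are 19 mm wide; open, the fingers measure 130 mm over their backs; the gripper's body (75 mm by 190 mm) begins 47 mm behind the grasp point.
Start: joints at [-1.492, 0.342, 1.524, -0, 1.275, -0.146], TCP at [0.117, -0.512, 0.227] pointing down, gripper open.
Joint ranges: [-2.53, 2.53], [-0.77, 2.02], [0.04, 2.7], [-1, 4.14], [0.28, 2.66], [-3.11, 3.11]. Speed limits (rad/s): [2.57, 2.57, 3.14, 3.14, 3.14, 3.14].

### API

Orientations are given as [roll, pitch, yaw] about the fixed x, y, z axes, in that order (R = Rz(yaw) Ry(pitch) Rx(roll)).
In Python, from cell import monitor, vision, workorder gives the robot as it stands.
- The arm moves only by the tool move_arm, never from a script. Its argument "rows" is a list of rows, each a list of 5 numbers: the shift along the world's x, y, z in mm, then the turn about the world's z in rad, then the closure, from -1 (fully open) to 1 (shut). A call has 1 to 12 rows; each row shifts and turns the commanded pose from where the row before left it; what a row does not reach is not made up. A row lasts 1/10 s, in which the tool goes at most 50 mm and 8.59 degrees, less where a joint would pass 70% of its speed; a pose out of reach is approached as far as the arm can. A call is refused whole if a number of a shift passes 50 or a number of a turn 0.15, either way. A call with a gripper value outside its range is refused whole. The fingers move at their own pace and stop on an object; "newtons" is the grip in N (left out, the last holds). Time passes only in rows, so rows that do not move let the fingers close. It gives the time, the measured TCP pose, the force, the opening and the grip force at its end, in the units of the state.
- monitor.observe(): the state, without advancing time (a new reading comes with each control period).
- vision.read_camera(name): name is "side" or "top"; returns the picture (400x640x3 uint8, red, green, blue); there is no depth.
- vision.get_calibration(name): a dict with "K" (3x3 intrinsics, pixels), "k1" (the pictures are not rectified: a ray, as slopes to the right and down, at radius r is drawn at 1 + k1 r^2 times it, then the intrinsics apply), "T" (4x4, takes a point from camera to world coordinates). Camera axes: x right, y up, looking along -z (the intrinsics and any distortion apply to the point x, -y, -z); pixel columns grow to the right and rows downward; lengths in m; the calibration is good to about 2 mm. A picture is of the moment at which its call begins. get_calibration takes no time and is no camera call.
- workorder.hand_in(): hands the job in; it is judged then, once.
The state is a dict: "time": time; "qpos": joint angles; "qvel": joint speeds; "joint_efforts": joint torques, N m; "tool_pos": TCP position; "tool_rot": TCP orientation; "contact_force": force on the tool from outside, world axes, zero at the start; "torque": the same for the moment, N m; "opening": finger opening in m; "grip_force": force on a finger pad.
Only numpy, scipy, OpenCV 4.12 (cv2) and the standard library are available. Lean on these libraries where they do the work, as an engineer would, in place of code of your own. Each camera call takes 0.05 s, during which the arm holds its last target. There are 200 camera calls.

## Working session

There is one attempt and no reset: what is moved stays moved. The work goes in short steps, Python scripts to look and compute and a tool call to move; the robot and the scene stay as the last step left them, time stands still between calls to the robot, and variables do not carry over. Pictures are saved under pics/ and viewed, at most 12 in all, crops included, and the job is handed in when it is done.

Besides the shell and the picture viewer there is one more tool, called as name(argument=value, ...) on one line, values as JSON. move_arm: Moves the arm, as the interface text tells. Its arguments: {"type":"object","properties":{"rows":{"type":"array","items":{"type":"array","items":{"type":"number"}}},"newtons":{"type":"number"}},"required":["rows"]}

```bash
mkdir -p pics
cat > h.py <<'E'
import numpy as np, cv2
from cell import monitor, vision, workorder
def ray(cam,u,v):
    c=vision.get_calibration(cam);K=np.array(c["K"]);T=np.array(c["T"])
    p=np.array([(u-K[0,2])/K[0,0],(v-K[1,2])/K[1,1]]);q=p.copy()
    for _ in range(20): q=p/(1+c["k1"]*(q@q))
    return T[:3,3],T[:3,:3]@np.array([q[0],-q[1],-1])
def onz(cam,u,v,z):
    o,d=ray(cam,u,v); return (o+d*(z-o[2])/d[2])
def proj(cam,P):
    c=vision.get_calibration(cam);K=np.array(c["K"]);T=np.array(c["T"])
    p=T[:3,:3].T@(np.array(P)-T[:3,3]);q=np.array([p[0],-p[1]])/-p[2]
    q=q*(1+c["k1"]*(q@q)); return K[0,0]*q[0]+K[0,2],K[1,1]*q[1]+K[1,2]
def snap(cam,name):
    im=np.array(vision.read_camera(cam))[:,:,::-1].copy(); cv2.imwrite(f"pics/{name}.png",im); return im
E
python3 - <<'E'
from h import *
for c in("top","side"): snap(c,c+"0"); k=vision.get_calibration(c); print(np.round(k["K"],1).tolist(),k["k1"],np.round(k["T"],3).tolist())
print(monitor.observe())
E
```

```text
[[479.4, 0.0, 321.6], [0.0, 479.4, 194.6], [0.0, 0.0, 1.0]] -0.029735619760840368 [[-0.013, 0.992, -0.128, 0.478], [-0.999, -0.017, -0.03, -0.056], [-0.032, 0.127, 0.991, 1.281], [0.0, 0.0, 0.0, 1.0]]
[[402.4, 0.0, 311.7], [0.0, 402.4, 197.6], [0.0, 0.0, 1.0]] 0.012108943931561459 [[0.874, 0.221, -0.432, 0.202], [-0.485, 0.439, -0.756, -0.767], [0.022, 0.871, 0.491, 0.56], [0.0, 0.0, 0.0, 1.0]]
{'time': 0.1, 'qpos': array([-1.49196523e+00,  3.42649224e-01,  1.52492498e+00, -1.67547678e-05,
        1.27538186e+00, -1.46006067e-01]), 'qvel': array([ 0.00015442, -0.00165635, -0.00340349,  0.00048519, -0.00134488,
       -0.00012892]), 'joint_efforts': array([ 1.50354601e-03, -4.32006204e+01, -2.44693494e+01,  7.19639333e-02,
        5.26201911e-02, -4.28457508e-05]), 'tool_pos': array([ 0.11703241, -0.51141999,  0.22611522]), 'tool_rot': array([-3.14024142e+00, -1.82508087e-04,  2.24841932e-01]), 'contact_force': array([-0.33336187, -0.56113731,  0.66932368]), 'torque': array([-0.0732095 , -0.03037569,  0.0008506 ]), 'grip_force': 0.0, 'opening': 0.09182668844935843}
```

View pics/top0.png

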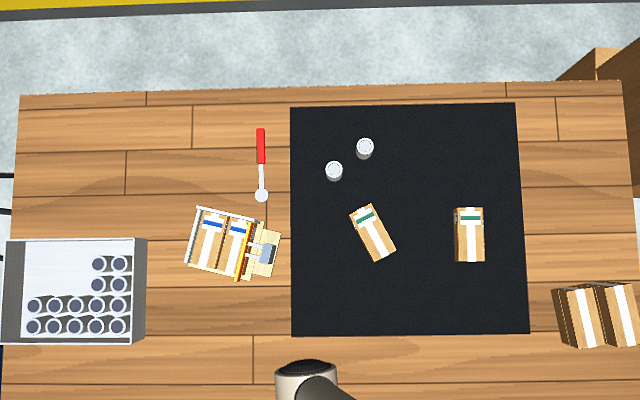

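View pics/side0.png

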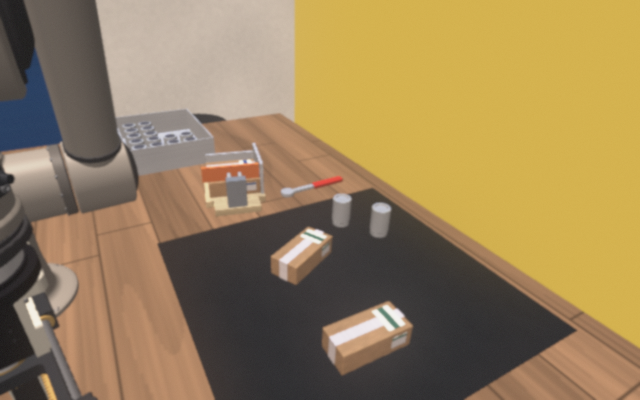

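The top view shows the loose cartons at about (372,233) and (469,235), the jig near (225,243) with its far fence towards the top of the picture, and the end fence on the left. The sleeves are at (334,170) and (365,148), and the ratchet is at (261,165).

Run:
```python
from h import *
im=cv2.imread("pics/top0.png")
cv2.imwrite("pics/jig0.png",cv2.resize(im[190:300,170:300],None,fx=6,fy=5.4,interpolation=cv2.INTER_CUBIC)[:600,:800])
hsv=cv2.cvtColor(im,cv2.COLOR_BGR2HSV)
m=(im.max(2)>60).astype(np.uint8); m[:190]=0; m[275:]=0; m[:,:325]=0; m[:,510:]=0
m=cv2.morphologyEx(m,cv2.MORPH_OPEN,np.ones((3,3),np.uint8))
cs,_=cv2.findContours(m,0,2)
nad=np.array([.478,-.056])
for c in cs:
    if cv2.contourArea(c)<500: continue
    P=np.array([onz("top",u,v,.045)[:2] for u,v in c[:,0]])*1000
    (cx,cy),(w,h),a=cv2.minAreaRect(P.astype(np.float32))
    th=np.radians(a)
    if w<h: th+=np.pi/2
    if np.cos(th)<0: th+=np.pi
    e=np.array([np.cos(th),np.sin(th)]); n=np.array([-e[1],e[0]])
    r=[]
    for ax,hl in((e,69),(n,33)):
        p=P@ax; s=np.sign((np.array([cx,cy])-nad*1000)@ax)
        r.append((p.max()-hl, p.min()+hl, s))
    C=e*(r[0][0] if r[0][2]>0 else r[0][1])+n*(r[1][0] if r[1][2]>0 else r[1][1])
    print("rect",cx,cy,w,h,"yaw",th,"C",C,r)
# orange
o=((hsv[...,0]>5)&(hsv[...,0]<20)&(hsv[...,1]>200)&(hsv[...,2]>180)).astype(np.uint8); 
cs,_=cv2.findContours(o[190:300,170:300],0,2); print([(cv2.contourArea(c),cv2.minAreaRect(c)) for c in cs if cv2.contourArea(c)>20])
```

```text
rect 529.3970336914062 -393.25262451171875 77.47273254394531 138.0741424560547 yaw 6.270800809162391 C [ 529.36307141 -398.98904748] [(np.float64(534.263628940969), np.float64(534.1895080838162), np.float64(1.0)), (np.float64(-380.93000319623445), np.float64(-392.4027219126537), np.float64(-1.0))]
rect 537.7001342773438 -146.55389404296875 140.93771362304688 69.14537048339844 yaw 0.4785245411221124 C [ 539.72814801 -147.27359389] [(np.float64(411.28827780718126), np.float64(408.35057149945175), np.float64(1.0)), (np.float64(-376.1143724998741), np.float64(-379.25972334302753), np.float64(-1.0))]
[]
```

View pics/jig0.png

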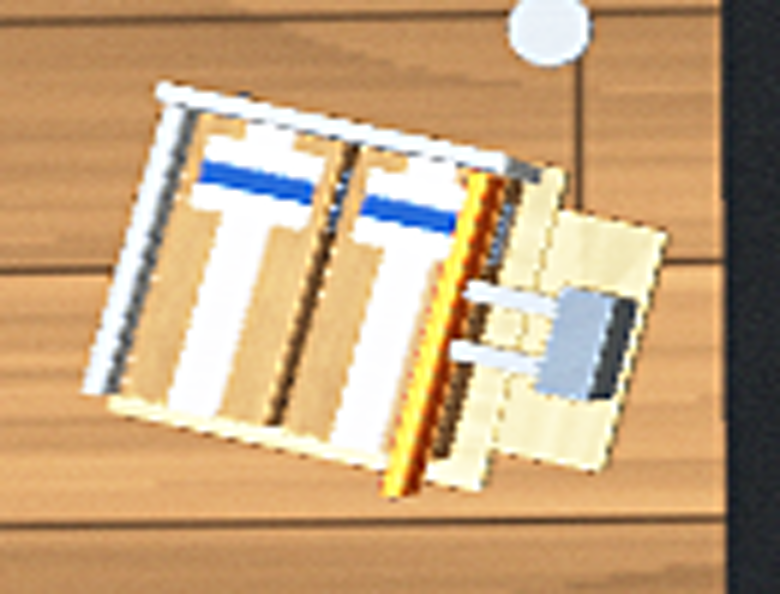

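The zoomed jig shows the far fence top edge from about (158,90) to (510,165), the guide strip from (397,495) to (480,175), and the end fence's near end at (95,392). I'll fit the jig pose to these points.

Run:
```python
from h import *
from scipy.optimize import least_squares
C=[(77,75,112,158,82),(77,-75,112,512,153),(69,75,112,158,101),(69,-75,112,508,172),(-83,-61,110,384,495),(-83,-69,110,410,496),(67,-61,110,470,172),(67,-69,110,492,178),(-69,77,88,83,392),(-69,69,88,107,393),(-69,0,65,276,425),(69,0,65,350,147)]
J=np.array([c[:2] for c in C])
W=np.array([onz("top",(c[3]+.5)/6-.5+170,(c[4]+.5)/5.4-.5+190,c[2]/1000)[:2]*1000 for c in C])
def f(p):
    c,s=np.cos(p[2]),np.sin(p[2]); return (J@np.array([[c,s],[-s,c]])+p[:2]-W)
r=least_squares(lambda p:f(p).ravel(),[480,270,0],loss="soft_l1",f_scale=3)
print(r.x); print(np.round(f(r.x),1).tolist())
x,y,t=r.x
im=cv2.imread("pics/side0.png")
for c in C:
    X=x+np.cos(t)*c[0]-np.sin(t)*c[1];Y=y+np.sin(t)*c[0]+np.cos(t)*c[1]
    u,v=proj("side",[X/1000,Y/1000,c[2]/1000]); im[int(round(v)),int(round(u))]=(255,0,255)
for (cx,cy,th) in((529.4,-399,-.0124),(539.7,-147.3,.4785)):
  for a in(-69,69):
    for b in(-33,33):
      u,v=proj("side",[(cx+np.cos(th)*a-np.sin(th)*b)/1000,(cy+np.sin(th)*a+np.cos(th)*b)/1000,.045]); im[int(round(v)),int(round(u))]=(255,0,255)
cv2.imwrite("pics/chk.png",cv2.resize(im[130:380,180:430],None,fx=2.4,fy=2.4,interpolation=cv2.INTER_NEAREST))
```

```text
[ 5.15799611e+02  2.35574398e+02 -2.38282963e-01]
[[-0.2, -1.2], [-0.6, 0.4], [0.8, 0.8], [0.2, 0.7], [0.4, -0.1], [-1.0, 2.7], [1.2, -1.3], [2.2, 0.1], [-0.6, -0.8], [-1.9, 1.5], [-2.3, -0.1], [1.5, -2.5]]
```

View pics/chk.png

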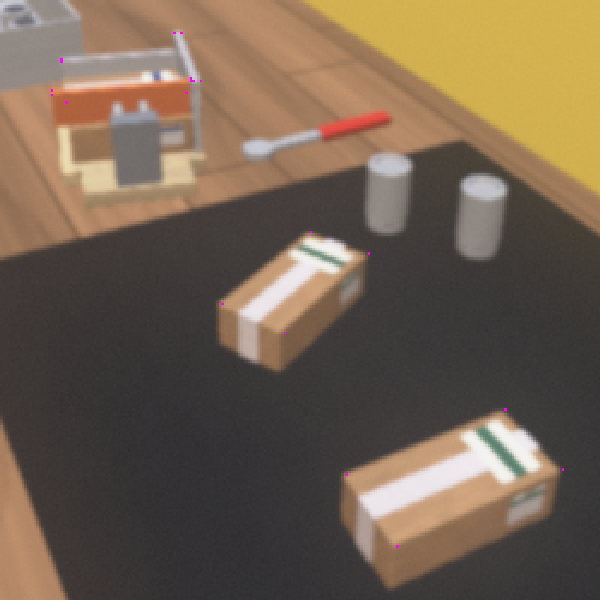

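The projected points land on the real edges in the side view, so the fit is good. The jig is at (516, 236) mm, yaw -0.238, and the cartons are at (540, -147, yaw 0.479) and (529, -399, yaw -0.012). I'll pick the nearer one first.

move_arm(rows=[[35,30,-6,0.021,-1],[35,30,-6,0.021,-1],[35,30,-6,0.021,-1],[35,30,-6,0.021,-1],[35,30,-6,0.021,-1],[35,30,-6,0.021,-1],[35,30,-6,0.021,-1],[35,30,-6,0.021,-1],[35,30,-6,0.021,-1],[35,30,-6,0.021,-1],[35,30,-6,0.021,-1],[35,30,-6,0.021,-1]], newtons=30)

```text
time: 1.3
tool_pos: [0.5381, -0.1502, 0.1541]
tool_rot: [-3.141, 0.001, 0.478]
contact_force: [1.1, -0.7, 0.2]
opening: 0.0919
grip_force: 0.0
```

move_arm(rows=[[2,3,-40,0,-1],[0,0,-40,0,-1],[0,0,-35,0,-1],[0,0,-20,0,-1],[0,0,-10,0,-1],[0,0,0,0,-1],[0,0,0,0,1],[0,0,0,0,1],[0,0,0,0,1],[0,0,0,0,1]])

```text
time: 2.3
tool_pos: [0.539, -0.1483, 0.0106]
tool_rot: [-3.141, -0.0, 0.477]
contact_force: [-0.7, 3.5, 6.1]
opening: 0.0661
grip_force: 30.0
```

move_arm(rows=[[0,0,25,0,1],[0,0,45,0,1],[0,0,45,0,1],[0,0,35,0,1],[-1,30,5,0.1,1],[-1,40,0,0.1,1],[-1,45,0,0.1,1],[-1,45,0,0.1,1],[-1,45,0,0.1,1],[-2,45,0,0.1,1],[-2,45,0,0.1,1],[-2,45,0,0.1,1]])

```text
time: 3.5
tool_pos: [0.5275, 0.1929, 0.1647]
tool_rot: [3.141, 0.0, 1.281]
contact_force: [0.5, -0.4, -3.4]
opening: 0.0656
grip_force: 30.0
```

move_arm(rows=[[0,35,0,0.055,1],[0,20,0,0,1],[0,0,0,0,1],[0,0,0,0,1]])

```text
time: 3.9
tool_pos: [0.5277, 0.2461, 0.1643]
tool_rot: [-3.141, 0.001, 1.333]
contact_force: [-0.3, 0.1, -2.9]
opening: 0.066
grip_force: 30.0
```

Run:
```python
from h import *
im=snap("top","t1"); s=monitor.observe(); print(s["tool_pos"],s["tool_rot"],s["contact_force"],s["torque"])
s1=snap("side","s1")
a=cv2.resize(im[180:300,150:330],None,fx=4.4,fy=4.4); b=cv2.resize(s1[80:240,150:330],None,fx=2.4,fy=2.4)
cv2.imwrite("pics/a1.png",a)
```

```text
[0.52784302 0.24549553 0.16448181] [-3.14130724e+00  8.68222824e-04  1.33167478e+00] [ 0.25851688 -0.64009024 -3.02593739] [-0.06614664 -0.08784012 -0.02532702]
```

View pics/s1.png

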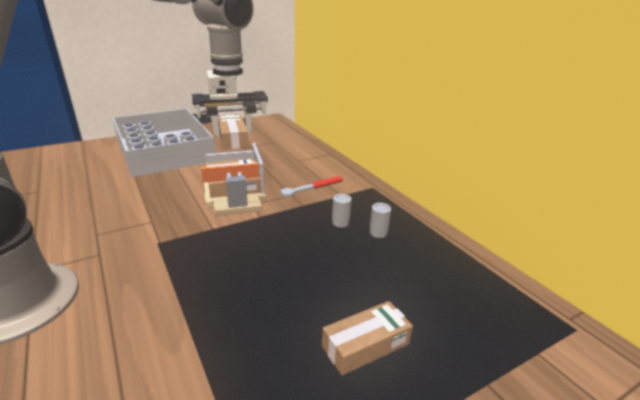

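The carton is held square above the jig, at about (235,132) in the side view. Next I'll lower it to just over the end fence.

move_arm(rows=[[0,1,-20,0,1],[0,0,-20,0,1],[0,0,-12,0,1],[0,0,-4,0,1],[0,0,0,0,1],[0,0,0,0,1]])

```text
time: 4.6
tool_pos: [0.5287, 0.2471, 0.1096]
tool_rot: [3.14, -0.001, 1.331]
contact_force: [0.1, -0.2, -3.1]
opening: 0.066
grip_force: 30.0
```

move_arm(rows=[[-1,-4,0,0,1],[-1,-4,0,0,1],[-1,-4,0,0,1],[-1,-4,0,0,1],[-1,-4,0,0,1],[0,0,0,0,1],[0,0,0,0,1]])

```text
time: 5.3
tool_pos: [0.5235, 0.2273, 0.109]
tool_rot: [3.141, -0.001, 1.331]
contact_force: [2.8, 3.5, 0.4]
opening: 0.0659
grip_force: 30.0
```

Run:
```python
from h import *
s1=snap("side","s2")
s=monitor.observe(); print(s["tool_pos"],s["contact_force"],s["torque"])
cv2.imwrite("pics/s2z.png",cv2.resize(s1[80:230,170:300],None,fx=4,fy=4,interpolation=cv2.INTER_CUBIC))
```

```text
[0.52344428 0.22734006 0.10896269] [ 3.57060408  4.89473583 -0.76999335] [ 0.55343903 -0.49702813 -0.01556306]
```

View pics/s2z.png

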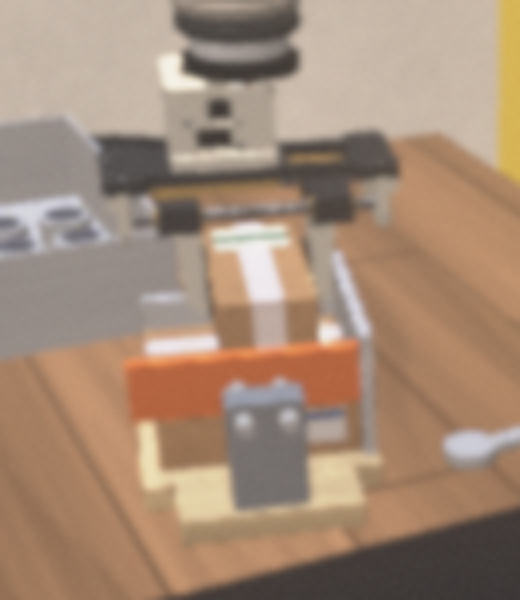

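The carton's end is pressing the guide back; its rods have sunk into the block. Measured jig y is about -5, so I'll lower it.

move_arm(rows=[[0,0,-6,0,1],[0,0,-8,0,1],[0,0,-8,0,1],[0,0,-5,0,1],[0,0,-2,0,1],[0,0,-1,0,1],[0,0,0,0,1]])

```text
time: 6.05
tool_pos: [0.5226, 0.2272, 0.0784]
tool_rot: [-3.141, 0.0, 1.332]
contact_force: [-0.2, 4.2, -3.6]
opening: 0.066
grip_force: 30.0
```

move_arm(rows=[[0,0,-1,0,1],[0,0,-1,0,1],[0,0,0,0,1],[0.5,2,0,0,1],[0.5,2,0,0,1],[0,0,0,0,1]])

```text
time: 6.65
tool_pos: [0.5242, 0.2315, 0.0768]
tool_rot: [3.141, -0.0, 1.332]
contact_force: [0.2, 4.3, -1.4]
opening: 0.0661
grip_force: 30.0
```

move_arm(rows=[[0,1,-0.5,0,1],[0,1,-0.5,0,1],[0,0,0,0,1],[0,0,0,0,1]])

```text
time: 7.05
tool_pos: [0.5244, 0.2331, 0.0758]
tool_rot: [3.141, -0.0, 1.332]
contact_force: [2.8, 4.2, -0.1]
opening: 0.0659
grip_force: 30.0
```

move_arm(rows=[[0,0,0,0,-0.6],[0,0,0,0,-0.6],[0,0,0,0,-0.6]])

```text
time: 7.35
tool_pos: [0.5237, 0.2327, 0.0755]
tool_rot: [-3.141, 0.001, 1.332]
contact_force: [0.5, 0.4, -0.1]
opening: 0.0733
grip_force: 0.0
```

move_arm(rows=[[0,0,15,0,-0.6],[0,0,25,0,-0.6],[0,0,20,0,-0.6],[-20,5,0,0,-0.6],[-30,7,0,0,1],[-22,5,0,0,1],[0,0,0,0,1],[0,0,0,0,1],[0,0,0,0,1],[0,0,0,0,1]])

```text
time: 8.35
tool_pos: [0.4529, 0.2499, 0.1356]
tool_rot: [3.141, -0.0, 1.331]
contact_force: [0.4, -0.5, -0.1]
opening: 0.0301
grip_force: 0.0
```

Run:
```python
from h import *
im=snap("side","s3"); t=snap("top","t3")
cv2.imwrite("pics/z3.png",np.hstack([cv2.resize(t[190:290,170:300],(390,300),interpolation=cv2.INTER_CUBIC),cv2.resize(im[100:230,180:310],(390,390))[:300]]))
```

```text
(no output)
```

View pics/z3.png

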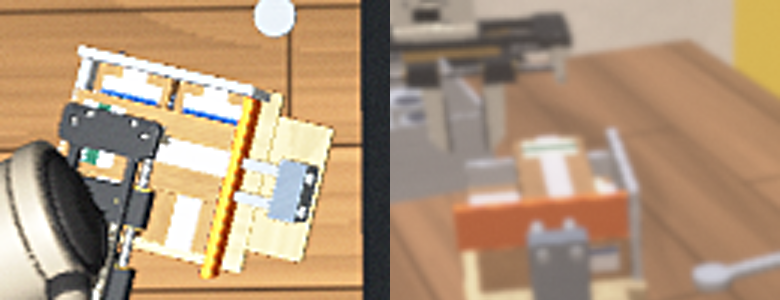

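The carton lies crosswise between the guide and the end fence, with a gap to the far fence. I'll close the fingers, descend behind it and push.

move_arm(rows=[[0,0,0,0,1],[0,0,-10,0,1],[0,0,-15,0,1],[0,0,-15,0,1],[0,0,-12,0,1],[0,0,-5,0,1],[0,0,0,0,1],[0,0,0,0,1]])

```text
time: 9.25
tool_pos: [0.4524, 0.2503, 0.079]
tool_rot: [3.141, -0.0, 1.332]
contact_force: [0.9, -0.1, 0.3]
opening: 0.0005
grip_force: 0.0
```

move_arm(rows=[[5,-1.2,0,0,1],[5,-1.2,0,0,1],[5,-1.2,0,0,1],[4,-1,0,0,1],[3,-0.7,0,0,1],[3,-0.7,0,0,1],[3,-0.7,0,0,1],[3,-0.7,0,0,1],[3,-0.7,0,0,1],[3,-0.7,0,0,1],[3,-0.7,0,0,1]])

```text
time: 10.35
tool_pos: [0.488, 0.2413, 0.0788]
tool_rot: [-3.134, 0.002, 1.332]
contact_force: [-15.1, 3.8, 10.8]
opening: 0.0003
grip_force: 8.5
```

Run:
```python
from h import *
s=monitor.observe(); print(s["tool_pos"],s["contact_force"],s["torque"])
im=snap("side","s4"); t=snap("top","t4")
cv2.imwrite("pics/z4.png",np.hstack([cv2.resize(t[190:290,170:300],(390,300),interpolation=cv2.INTER_CUBIC),cv2.resize(im[130:230,180:310],(390,300),interpolation=cv2.INTER_CUBIC)]))
```

```text
[0.4880208  0.24130626 0.07876779] [-15.08262779   3.75368704  10.78151118] [ 0.4103431   2.02693777 -0.00944768]
```

View pics/z4.png

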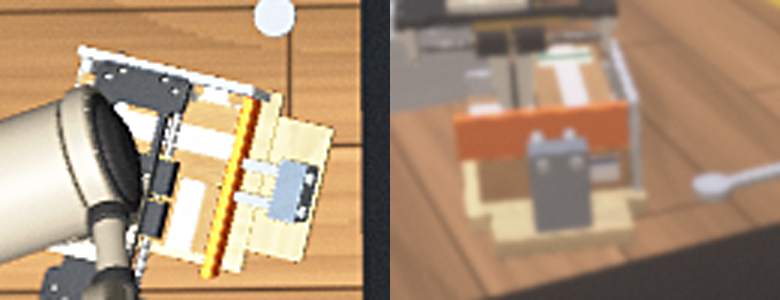

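```bash
cat >> h.py <<'E'
def jig(u,v,z):
    p=onz("top",u,v,z)[:2]*1000-np.array([515.8,235.6]); t=-.2383
    return np.array([np.cos(t)*p[0]+np.sin(t)*p[1],-np.sin(t)*p[0]+np.cos(t)*p[1]])
def prof(im,jy,z,a=-60,b=75,st=2):   # colours along jig x at given jig y, height z
    t=-.2383;o=[]
    for jx in np.arange(a,b,st):
        X=(515.8+np.cos(t)*jx-np.sin(t)*jy)/1000;Y=(235.6+np.sin(t)*jx+np.cos(t)*jy)/1000
        u,v=proj("top",[X,Y,z]); o.append((int(jx),cv2.getRectSubPix(im,(1,1),(float(u),float(v)))[0,0].tolist()))
    return o
E
python3 - <<'E'
from h import *
for n in("t3","t4"):
    im=cv2.imread(f"pics/{n}.png")
    for jy in(-45,-30): print(n,jy,[(x,c[0]) for x,c in prof(im,jy,.110,-40,76,3)])
E
```

```text
t3 -45 [(-40, 254), (-37, 254), (-34, 254), (-31, 255), (-28, 255), (-25, 255), (-22, 132), (-19, 130), (-16, 137), (-13, 137), (-10, 127), (-7, 127), (-4, 124), (-1, 192), (2, 255), (5, 255), (8, 254), (11, 254), (14, 254), (17, 255), (20, 180), (23, 138), (26, 132), (29, 139), (32, 137), (35, 142), (38, 137), (41, 139), (44, 196), (47, 249), (50, 255), (53, 255), (56, 255), (59, 255), (62, 255), (65, 255), (68, 185), (71, 255), (74, 255)]
t3 -30 [(-40, 125), (-37, 127), (-34, 123), (-31, 129), (-28, 136), (-25, 129), (-22, 120), (-19, 132), (-16, 137), (-13, 141), (-10, 136), (-7, 131), (-4, 134), (-1, 210), (2, 255), (5, 255), (8, 255), (11, 255), (14, 255), (17, 255), (20, 226), (23, 129), (26, 139), (29, 137), (32, 145), (35, 141), (38, 139), (41, 134), (44, 210), (47, 253), (50, 255), (53, 255), (56, 255), (59, 162), (62, 129), (65, 128), (68, 155), (71, 255), (74, 255)]
t4 -45 [(-40, 254), (-37, 254), (-34, 254), (-31, 254), (-28, 254), (-25, 254), (-22, 254), (-19, 254), (-16, 254), (-13, 255), (-10, 255), (-7, 116), (-4, 135), (-1, 140), (2, 135), (5, 124), (8, 125), (11, 140), (14, 225), (17, 255), (20, 254), (23, 254), (26, 254), (29, 255), (32, 255), (35, 150), (38, 132), (41, 134), (44, 138), (47, 140), (50, 141), (53, 130), (56, 193), (59, 255), (62, 255), (65, 255), (68, 184), (71, 255), (74, 255)]
t4 -30 [(-40, 88), (-37, 107), (-34, 78), (-31, 109), (-28, 141), (-25, 88), (-22, 85), (-19, 102), (-16, 102), (-13, 81), (-10, 101), (-7, 131), (-4, 88), (-1, 91), (2, 118), (5, 137), (8, 131), (11, 142), (14, 235), (17, 255), (20, 255), (23, 255), (26, 255), (29, 255), (32, 255), (35, 170), (38, 134), (41, 139), (44, 141), (47, 141), (50, 144), (53, 143), (56, 169), (59, 156), (62, 131), (65, 129), (68, 155), (71, 255), (74, 255)]
```

The first carton has moved squarely from x=9 to x=24, with 12 mm still to go. There is some downward force at the contact, so I'll relieve it and continue gently.

move_arm(rows=[[0,0,1,0,1],[0,0,1,0,1],[2,-0.5,0,0,1],[2,-0.5,0,0,1],[2,-0.5,0,0,1]])

```text
time: 10.95
tool_pos: [0.4949, 0.2396, 0.0802]
tool_rot: [-3.135, 0.002, 1.332]
contact_force: [-10.8, 2.7, 4.0]
opening: 0.0004
grip_force: 5.5
```

move_arm(rows=[[1.5,-0.4,0.3,0,1],[1.5,-0.4,0.3,0,1],[1,-0.2,0,0,1],[1,-0.2,0,0,1]])

```text
time: 11.35
tool_pos: [0.4998, 0.2384, 0.0808]
tool_rot: [-3.135, 0.002, 1.332]
contact_force: [-10.3, 2.6, 4.9]
opening: 0.0007
grip_force: 5.8
```

move_arm(rows=[[1,-0.2,0,0,1],[1,-0.3,0,0,1],[0,0,0,0,1]])

```text
time: 11.65
tool_pos: [0.5002, 0.2382, 0.0805]
tool_rot: [-3.132, 0.003, 1.332]
contact_force: [-17.0, 4.3, 6.5]
opening: 0.0002
grip_force: 8.1
```

The force rose with almost no travel, so the carton is against the far fence. I'll back off and fetch the second one.

move_arm(rows=[[-10,2.5,0,0,1],[-15,3.5,0,0,1],[0,0,30,0,-1],[0,0,45,0,-1],[5,-40,40,-0.1,-1],[5,-46,0,-0.1,-1],[5,-46,0,-0.1,-1],[5,-46,0,-0.1,-1],[5,-46,0,-0.1,-1],[5,-46,0,-0.1,-1],[5,-46,0,-0.1,-1],[5,-46,0,-0.1,-1]])

```text
time: 12.85
tool_pos: [0.5194, -0.1157, 0.1917]
tool_rot: [3.141, -0.0, 0.528]
contact_force: [-0.1, 0.1, 0.8]
opening: 0.0756
grip_force: 0.0
```

move_arm(rows=[[5,-46,0,-0.1,-1],[5,-46,0,-0.1,-1],[4,-46,0,-0.1,-1],[0,-46,0,-0.1,-1],[0,-46,0,-0.1,-1],[0,-30,0,-0.045,-1],[0,-10,0,0,-1],[0,0,0,0,-1]])

```text
time: 13.65
tool_pos: [0.533, -0.3848, 0.1909]
tool_rot: [-3.141, 0.0, -0.014]
contact_force: [-0.3, 1.1, 0.2]
opening: 0.0915
grip_force: 0.0
```

Run:
```python
from h import *
s=monitor.observe(); print(s["tool_pos"],s["tool_rot"])
im=snap("top","t5")
for jy in(-45,0,45): print(jy,[(x,c[0]) for x,c in prof(im,jy,.110,-15,76,3)])
cv2.imwrite("pics/z5.png",cv2.resize(im[190:290,170:300],(780,600),interpolation=cv2.INTER_CUBIC))
```

```text
[ 0.53296502 -0.3847561   0.19090076] [-3.14129882e+00  4.88432923e-04 -1.42888130e-02]
-45 [(-15, 253), (-12, 253), (-9, 253), (-6, 254), (-3, 254), (0, 255), (3, 178), (6, 107), (9, 120), (12, 123), (15, 122), (18, 112), (21, 112), (24, 141), (27, 234), (30, 255), (33, 253), (36, 252), (39, 253), (42, 254), (45, 255), (48, 117), (51, 123), (54, 124), (57, 126), (60, 129), (63, 130), (66, 110), (69, 159), (72, 255), (75, 255)]
0 [(-15, 128), (-12, 130), (-9, 134), (-6, 133), (-3, 131), (0, 135), (3, 104), (6, 124), (9, 127), (12, 123), (15, 121), (18, 121), (21, 126), (24, 137), (27, 228), (30, 255), (33, 253), (36, 253), (39, 253), (42, 255), (45, 255), (48, 114), (51, 129), (54, 135), (57, 131), (60, 130), (63, 133), (66, 118), (69, 155), (72, 255), (75, 253)]
45 [(-15, 124), (-12, 126), (-9, 124), (-6, 122), (-3, 120), (0, 123), (3, 146), (6, 120), (9, 114), (12, 115), (15, 115), (18, 111), (21, 109), (24, 111), (27, 107), (30, 107), (33, 111), (36, 109), (39, 109), (42, 107), (45, 107), (48, 102), (51, 109), (54, 110), (57, 106), (60, 106), (63, 118), (66, 114), (69, 178), (72, 255), (75, 255)]
```

View pics/z5.png

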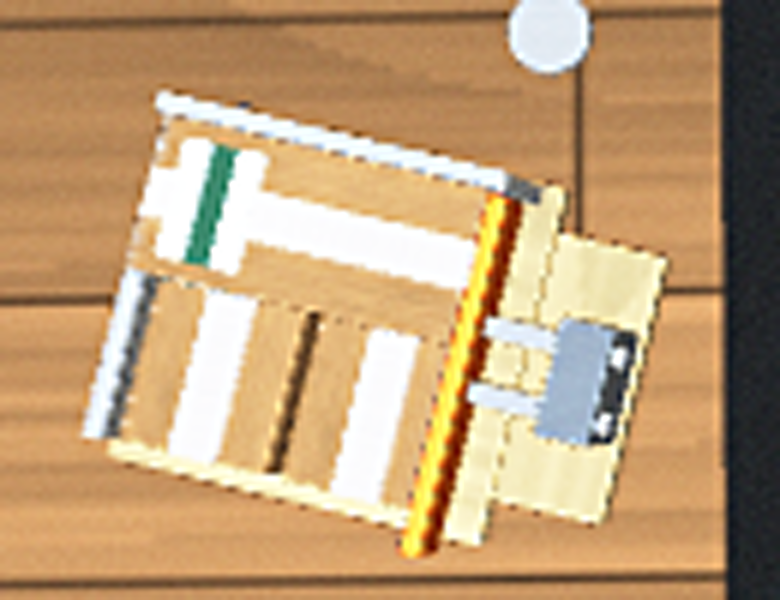

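The first carton is tight and square on both fences, covering jig x from 3 to 69, and the first layer hasn't moved. Next is the second carton.

move_arm(rows=[[-3.6,-14.2,-30,0,-1],[0,0,-45,0,-1],[0,0,-45,0,-1],[0,0,-35,0,-1],[0,0,-18,0,-1],[0,0,-8,0,-1],[0,0,0,0,-1],[0,0,0,0,1],[0,0,0,0,1],[0,0,0,0,1],[0,0,0,0,1],[0,0,0,0,1]])

```text
time: 14.9
tool_pos: [0.5302, -0.3979, 0.0116]
tool_rot: [3.141, -0.001, -0.013]
contact_force: [-0.3, 1.9, 6.2]
opening: 0.0661
grip_force: 30.0
```

move_arm(rows=[[0,0,25,0,1],[0,0,45,0,1],[0,0,45,0,1],[0,0,35,0,1],[-4,30,5,0.05,1],[-4,40,0,0.09,1],[-4,45,0,0.09,1],[-4,45,0,0.09,1],[-4,45,0,0.09,1],[-4,45,0,0.09,1],[-4,45,0,0.09,1],[-4,45,0,0.09,1]])

```text
time: 16.1
tool_pos: [0.497, -0.0563, 0.1652]
tool_rot: [-3.141, 0.001, 0.67]
contact_force: [0.7, 0.3, -3.2]
opening: 0.0659
grip_force: 30.0
```

move_arm(rows=[[-4,45,0,0.09,1],[-4,45,0,0.09,1],[-4,45,0,0.09,1],[-4,45,0,0.09,1],[-4,45,0,0.09,1],[-5,45,0,0.09,1],[-5,35,0,0.09,1],[-5,10,0,0.035,1],[0,0,0,0,1],[0,0,0,0,1]])

```text
time: 17.1
tool_pos: [0.4628, 0.2561, 0.1652]
tool_rot: [-3.141, 0.001, 1.331]
contact_force: [0.0, -0.4, -2.8]
opening: 0.066
grip_force: 30.0
```

move_arm(rows=[[1.3,8.5,0,0,1],[0,0,0,0,1],[0,0,-20,0,1],[0,0,-20,0,1],[0,0,-11,0,1],[0,0,-4,0,1],[0,0,0,0,1],[0,0,0,0,1]])

```text
time: 17.9
tool_pos: [0.4648, 0.2657, 0.1113]
tool_rot: [3.14, -0.001, 1.332]
contact_force: [-0.1, 0.1, -3.5]
opening: 0.0655
grip_force: 30.0
```

move_arm(rows=[[-1,-4,0,0,1],[-1,-4,0,0,1],[-1,-4,0,0,1],[-1,-4,0,0,1],[-1,-4.4,0,0,1],[0,0,0,0,1],[0,0,0,0,1]])

```text
time: 18.6
tool_pos: [0.4593, 0.2454, 0.1109]
tool_rot: [3.141, -0.001, 1.331]
contact_force: [-0.8, 4.9, -0.3]
opening: 0.0659
grip_force: 30.0
```

move_arm(rows=[[0,0,-6,0,1],[0,0,-8,0,1],[0,0,-8,0,1],[0,0,-6,0,1],[0,0,-2,0,1],[0,0,-1,0,1],[0,0,-1,0,1],[0,0,0,0,1]])

```text
time: 19.4
tool_pos: [0.4591, 0.2452, 0.0785]
tool_rot: [-3.142, -0.0, 1.332]
contact_force: [1.2, 4.2, -2.0]
opening: 0.0659
grip_force: 30.0
```

move_arm(rows=[[0.5,1.5,0,0,1],[0.5,1.5,0,0,1],[0,1,0,0,1],[0,0,0,0,1]])

```text
time: 19.8
tool_pos: [0.4601, 0.2493, 0.0785]
tool_rot: [-3.142, 0.0, 1.332]
contact_force: [0.3, 4.2, -2.3]
opening: 0.066
grip_force: 30.0
```

move_arm(rows=[[0,0.5,-0.8,0,1],[0,0.5,-0.8,0,1],[0,0,0,0,1],[0,0,0,0,1]])

```text
time: 20.2
tool_pos: [0.4604, 0.2502, 0.077]
tool_rot: [3.141, -0.0, 1.332]
contact_force: [1.9, 2.5, -1.3]
opening: 0.0659
grip_force: 30.0
```

move_arm(rows=[[0,0,0,0,-0.6],[0,0,0,0,-0.6],[0,0,0,0,-0.6]])

```text
time: 20.5
tool_pos: [0.4599, 0.2497, 0.0768]
tool_rot: [-3.141, 0.001, 1.332]
contact_force: [0.4, -0.1, -0.7]
opening: 0.0731
grip_force: 0.0
```

move_arm(rows=[[0,0,15,0,-0.6],[0,0,25,0,-0.6],[0,0,20,0,-0.6],[-20,5,0,0,-0.6],[-30,7,0,0,1],[-15,4,0,0,1],[0,0,0,0,1],[0,0,0,0,1],[0,0,0,0,1],[0,0,0,0,1],[0,0,0,0,1]])

```text
time: 21.6
tool_pos: [0.3957, 0.266, 0.1368]
tool_rot: [3.142, 0.0, 1.331]
contact_force: [0.2, 0.1, -0.0]
opening: 0.0217
grip_force: 0.0
```

move_arm(rows=[[0,0,0,0,1],[0,0,-10,0,1],[0,0,-15,0,1],[0,0,-15,0,1],[0,0,-10,0,1],[0,0,-5,0,1],[0,0,0,0,1],[0,0,0,0,1]])

```text
time: 22.4
tool_pos: [0.3954, 0.2663, 0.0822]
tool_rot: [3.141, -0.0, 1.332]
contact_force: [0.2, -0.2, -0.9]
opening: 0.0007
grip_force: 0.0
```

Run:
```python
from h import *
im=snap("top","t6"); 
for jy in(-45,45): print(jy,[(x,c[0]) for x,c in prof(im,jy,.110,-99,76,3)])
cv2.imwrite("pics/z6.png",cv2.resize(im[190:290,170:300],(780,600),interpolation=cv2.INTER_CUBIC))
```

```text
-45 [(-99, 60), (-96, 121), (-93, 126), (-90, 133), (-87, 142), (-84, 136), (-81, 138), (-78, 133), (-75, 129), (-72, 123), (-69, 131), (-66, 255), (-63, 255), (-60, 255), (-57, 254), (-54, 254), (-51, 255), (-48, 255), (-45, 159), (-42, 134), (-39, 140), (-36, 139), (-33, 144), (-30, 145), (-27, 141), (-24, 121), (-21, 198), (-18, 255), (-15, 255), (-12, 255), (-9, 255), (-6, 255), (-3, 255), (0, 255), (3, 155), (6, 130), (9, 137), (12, 138), (15, 130), (18, 126), (21, 131), (24, 194), (27, 255), (30, 255), (33, 254), (36, 254), (39, 255), (42, 255), (45, 210), (48, 144), (51, 136), (54, 141), (57, 142), (60, 148), (63, 145), (66, 128), (69, 172), (72, 255), (75, 255)]
45 [(-99, 30), (-96, 26), (-93, 54), (-90, 95), (-87, 114), (-84, 109), (-81, 103), (-78, 100), (-75, 103), (-72, 105), (-69, 97), (-66, 101), (-63, 106), (-60, 108), (-57, 109), (-54, 109), (-51, 107), (-48, 110), (-45, 108), (-42, 103), (-39, 92), (-36, 95), (-33, 84), (-30, 142), (-27, 133), (-24, 178), (-21, 143), (-18, 139), (-15, 141), (-12, 141), (-9, 136), (-6, 133), (-3, 134), (0, 139), (3, 158), (6, 134), (9, 131), (12, 125), (15, 129), (18, 122), (21, 121), (24, 127), (27, 120), (30, 119), (33, 122), (36, 122), (39, 120), (42, 126), (45, 119), (48, 116), (51, 123), (54, 126), (57, 121), (60, 126), (63, 127), (66, 142), (69, 216), (72, 255), (75, 255)]
```

View pics/z6.png

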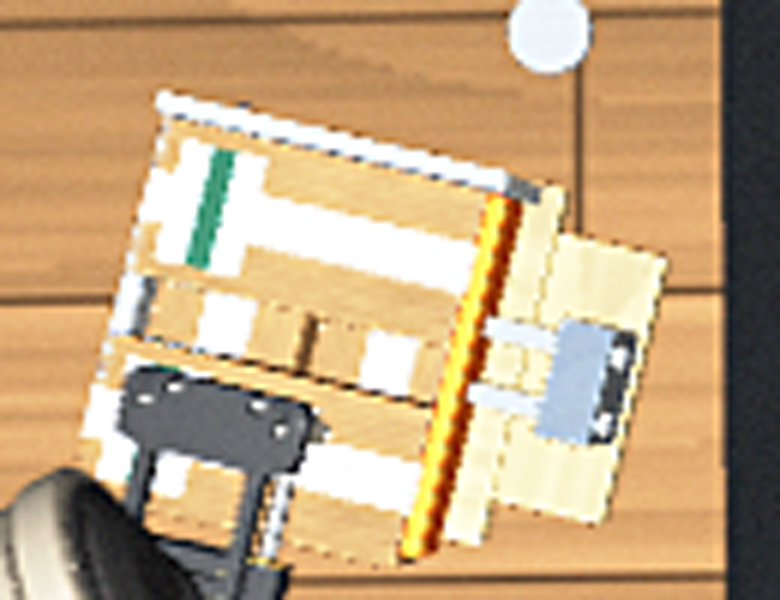

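The second carton is lying crosswise and square with a gap, and the first is unchanged. I'll push the second home.

move_arm(rows=[[5,-1.2,0,0,1],[4,-1,0,0,1],[3,-0.8,0,0,1],[3,-0.8,0.2,0,1],[3,-0.7,0.2,0,1],[3,-0.7,0.3,0,1],[3,-0.7,0.3,0,1],[3,-0.7,0.3,0,1],[2.5,-0.6,0.3,0,1]])

```text
time: 23.35
tool_pos: [0.4233, 0.259, 0.0833]
tool_rot: [-3.139, 0.001, 1.332]
contact_force: [-5.0, 1.5, 1.6]
opening: 0.0005
grip_force: 2.9
```

move_arm(rows=[[2,-0.5,0,0,1],[2,-0.5,0,0,1],[2,-0.5,0,0,1],[2,-0.5,0,0,1],[1.5,-0.4,0,0,1],[1,-0.2,0,0,1]])

```text
time: 23.95
tool_pos: [0.4337, 0.2564, 0.0832]
tool_rot: [-3.138, 0.001, 1.332]
contact_force: [-5.2, 2.3, 1.5]
opening: 0.0007
grip_force: 3.1
```

move_arm(rows=[[1,-0.2,0,0,1],[1,-0.3,0,0,1],[1,-0.2,0,0,1],[1,-0.3,0,0,1],[0,0,0,0,1]])

```text
time: 24.45
tool_pos: [0.4369, 0.2556, 0.0828]
tool_rot: [-3.137, 0.001, 1.332]
contact_force: [-7.3, 3.9, 0.1]
opening: 0.0002
grip_force: 3.7
```

move_arm(rows=[[1,-0.2,0,0,1],[1,-0.3,0,0,1],[1,-0.2,0,0,1],[0,0,0,0,1]])

```text
time: 24.85
tool_pos: [0.4369, 0.2555, 0.0825]
tool_rot: [-3.131, 0.003, 1.332]
contact_force: [-16.1, 9.0, 3.9]
opening: 0.0003
grip_force: 9.3
```

It has stopped solidly at about 16 N. I'll back off and check.

move_arm(rows=[[-10,2.4,0,0,1],[-15,3.6,0,0,1],[0,0,30,0,1],[0,0,45,0,1],[5,-40,40,-0.1,1],[8,-46,0,-0.1,1],[8,-46,0,-0.1,1],[8,-46,0,-0.1,1],[8,-46,0,-0.1,1],[8,-46,0,-0.1,1],[0,0,0,0,1],[0,0,0,0,1]])

```text
time: 26.05
tool_pos: [0.4612, -0.0052, 0.1937]
tool_rot: [-3.141, -0.0, 0.73]
contact_force: [0.4, 0.6, 0.1]
opening: 0.0005
grip_force: 0.0
```

Run:
```python
from h import *
im=snap("top","t7"); sd=snap("side","s7"); print(monitor.observe()["tool_pos"])
for jy in(-45,0,45): print(jy,[(x,c[0]) for x,c in prof(im,jy,.110,-72,15,3)])
cv2.imwrite("pics/z7.png",np.hstack([cv2.resize(im[190:290,170:300],(520,400),interpolation=cv2.INTER_CUBIC),cv2.resize(sd[130:230,190:260],(280,400),interpolation=cv2.INTER_CUBIC)]))
```

```text
[ 0.46108552 -0.00353161  0.19373475]
-45 [(-72, 227), (-69, 225), (-66, 242), (-63, 198), (-60, 125), (-57, 131), (-54, 133), (-51, 126), (-48, 118), (-45, 120), (-42, 118), (-39, 255), (-36, 255), (-33, 254), (-30, 254), (-27, 254), (-24, 255), (-21, 231), (-18, 153), (-15, 123), (-12, 130), (-9, 131), (-6, 137), (-3, 138), (0, 141), (3, 88), (6, 132), (9, 131), (12, 133)]
0 [(-72, 211), (-69, 225), (-66, 201), (-63, 141), (-60, 131), (-57, 129), (-54, 134), (-51, 131), (-48, 133), (-45, 128), (-42, 146), (-39, 255), (-36, 255), (-33, 254), (-30, 254), (-27, 254), (-24, 255), (-21, 240), (-18, 145), (-15, 134), (-12, 144), (-9, 139), (-6, 138), (-3, 143), (0, 143), (3, 83), (6, 135), (9, 132), (12, 130)]
45 [(-72, 157), (-69, 210), (-66, 196), (-63, 111), (-60, 123), (-57, 122), (-54, 124), (-51, 120), (-48, 118), (-45, 117), (-42, 115), (-39, 114), (-36, 114), (-33, 114), (-30, 115), (-27, 115), (-24, 114), (-21, 111), (-18, 113), (-15, 115), (-12, 112), (-9, 114), (-6, 125), (-3, 128), (0, 129), (3, 104), (6, 136), (9, 124), (12, 123)]
```

View pics/z7.png

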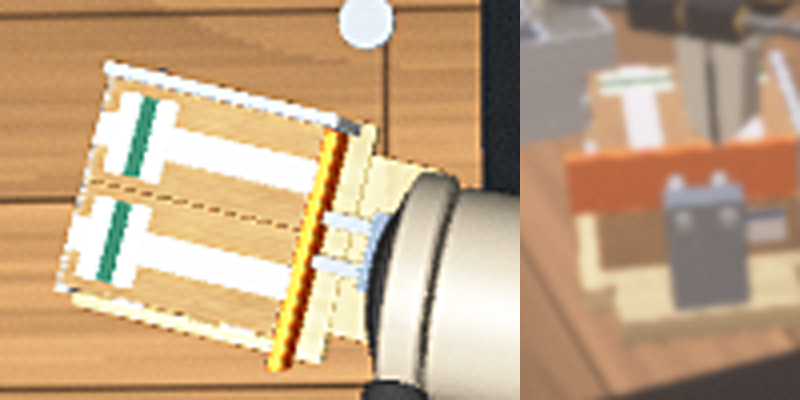

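The picture shows both cartons crosswise, square and tight, meeting in a thin seam at jig x = 3. Both are held between the guide and the end fence, and the robot is clear.

```bash
python3 -c "
from h import *
print(workorder.hand_in())"
```

```text
the job is handed in; nothing more can be done
None
```

The second layer is laid and handed in: both green-labelled cartons lie crosswise and tight in the jig between the guide and the end fence, with at most about 17 N seen in the pushes and no visible shift of the first layer.

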